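# Fetch the blue sharpening plate off the beam

### The job

Two thin sharpening plates lie flat on the planed timber beam. Slide the blue one along the top of the beam until its end sticks out over one of the beam's long edges, pinch it by that overhanging end, and lay it flat and centred on the rubber-topped sharpening stand, lengthwise along the stand. Do not drop it, and leave the red plate where it lies.

Things in the scene. Friction and masses are not known exactly. Their poses are not given: they have to be found in the camera images.
- plate_blue: Blue rigid plate 140 (x) x 50 (y) x 3 mm, grey grit face on top, 80-160 g. Origin: centre of underside. Starts flat, roughly square across the beam, ends 5-35 mm short of its long edges. Too thin to pick up there; pressed lightly by closed fingertips it slides with them (friction on beam about 0.6). With 45-55 mm overhanging (tips off at 70), fingers from above can close on its long edges there.
- plate_red: The other plate, same size and shape but red, flat on the beam; it stays there. Origin: centre of its underside. It and a loose cork block 110 x 60 x 30 mm lie beside the blue plate, centres about 130 mm apart along the beam, in any order.
- beam: Fixed planed pine beam, 180 mm wide (x), 460 mm long (y), 70 mm high. Origin: centre of its underside, on the bench; top at z = +70 mm, long edges at x = -90 mm (robot's side) and x = +90 mm (away from the robot). The bench beyond the +x edge is clear for at least 80 mm.
- stand: Fixed dark wooden stand: block 70 mm long (x) by 40 mm wide (y), black rubber top at z = +50 mm, on a foot 100 x 70 x 12 mm. Origin: centre of its underside, on the bench. The plate lies on the rubber, long axis along the stand's x, either way round; its ends then stick out 35 mm each, its long sides 5 mm each.
There are look-alikes about, which are no part of the job. Of the things shaped like the plate_blue, the blue one is meant. What is shaped like the stand but yellow is not meant.

How it is judged:
On the way:
1. the blue plate, still lying flat on the beam, has been slid out so that its end overhangs a long edge by about 20 mm or more ((x of plate_blue in the frame of beam above 0.04 m or x of plate_blue in the frame of beam below -0.04 m) and z of plate_blue in the frame of beam between 0.066 and 0.075 m and angle between plate_blue's own z axis and vertical below 0.1 rad), for 0.2 s.
At the end, for the whole second after the job is handed in: The blue plate rests flat on the rubber top of the stand, released and still, its centre within 16 mm of the stand's centre and its long axis within 12 degrees of the stand's (either way round); the red plate is within 15 mm of where it started (horizontal distance between plate_blue and stand below 0.016 m and angle between the x axis of plate_blue and the x axis of stand, either way round below 0.22 rad and z of plate_blue in the frame of stand between 0.045 and 0.056 m and angle between plate_blue's own z axis and vertical below 0.1 rad and linear speed of plate_blue below 0.02 m/s and distance of plate_red from where it was at the start of the episode below 0.015 m); the robot touches nothing.
It fails at once if the blue plate falls down to the bench (height (world z) of plate_blue below 0.03 m).
It fails at once if the red plate is moved by more than 15 mm (distance of plate_red from where it was at the start of the episode above 0.015 m).
It also fails if it takes over 50 s, if anything falls off the work surface, if the arm or the gripper's body presses on something with over 40 N, if the wrist force passes 120 N, or if a joint passes its speed limit or range.

### The arm

A 6-joint arm with a two-finger parallel gripper is mounted at the origin on the work surface. World frame = base frame: x ahead of the robot, y to its left, z up, the work surface at z = 0. Lengths are in m, angles in rad, forces in N, time in s.
With the tool pointing down it reaches from about 0.4 to 0.825 m from the base axis. Payload 7 kg.
Tool frame: the origin (TCP) lies between the finger pads; the fingertips stand 8 mm ahead of it and the grasp point (between the pads) lies 11 mm behind it (arm.finger_overhang is the distance from the TCP to the fingertips, in m); z points along the fingers, y is the line along which they close (so a half turn about z gives the same grasp; the last joint's range is limited). The gripper opens to 88 mm and grips with 3 to 60 N. Pads are 19 mm wide; open, the fingers measure 130 mm over their backs; the gripper's body (78 mm by 193 mm) begins 47 mm behind the grasp point.
Start: joints at [1.432, 0.359, 0.012, 0, -1.224, -0.288], TCP at [0.279, 0.614, 0.235] pointing down, gripper open.
Joint ranges: [-3.07, 3.07], [-1.43, 2.12], [-1.02, 1.25], [-3.03, 1.67], [-3.05, -0], [-3.03, 3.03]. Speed limits (rad/s): [2.39, 2.39, 3.01, 3.14, 3.14, 3.14].

### API

Orientations are given as [roll, pitch, yaw] about the fixed x, y, z axes, in that order (R = Rz(yaw) Ry(pitch) Rx(roll)).
In Python, from station import arm gives the robot as it stands.
- The arm moves only by the tool move_arm, never from a script. Its argument "rows" is text: rows parted by semicolons, each of 7 numbers parted by spaces: the turn, a rotation vector about the tool's x, y, z in degrees, then the shift along the tool's x, y, z in m, then the finger opening in m, from 0 to 0.0876. A call has 1 to 8 rows; each row shifts and turns the commanded pose from where the row before left it, along the tool's axes as they then stand; what a row does not reach is not made up. A row lasts 1/8 s, in which the tool goes at most 62.5 mm and 10.7 degrees, less where a joint would pass 70% of its speed; a pose out of reach is approached as far as the arm can. A call is refused whole if a number of a shift passes 0.0625 or a number of a turn 10.7, either way. A call with a gripper value outside its range is refused whole. The fingers move at their own pace and stop on an object; "squeeze" is the grip in N (left out, the last holds). Time passes only in rows, so rows that do not move let the fingers close. It gives the time, the measured TCP pose, the force, the opening and the grip force at its end, in the units of the state.
- arm.get_state(): the state, without advancing time (a new reading comes with each control period).
- arm.grab_frame(name): name is "scene" or "top" or "wrist"; returns (picture, depth): 420x560x3 uint8, blue, green, red; 420x560 float32, m along the optical axis (not along the pixel's ray), 0 where there is no reading.
- arm.camera_model(name): a dict with "mtx" (3x3 intrinsics, pixels), "camera_from_world" (4x4, takes a point from world to camera coordinates); the wrist camera has in their place "mount" (4x4, takes a point from camera to tool coordinates, whose origin is the TCP and whose axes are the flange's). Camera axes: x right, y down, z forward; pixel columns grow to the right and rows downward; lengths in m; the calibration is good to about 2 mm. The wrist camera is an equidistant fisheye: a pixel r from the principal point sees the ray r / f radians off the axis. A picture is of the moment at which its call begins: read the wrist's pose just before it. camera_model takes no time and is no camera call.
- arm.job_done(): hands the job in; it is judged then, once.
The state is a dict: "t": time; "q": joint angles; "qd": joint speeds; "joint_efforts": joint torques, N m; "eef_pos": TCP position; "ee_rot": TCP orientation; "force": force on the tool from outside, world axes, zero at the start; "moment": the same for the moment, N m; "width": finger opening in m; "gripper_force": force on a finger pad.
Only numpy, scipy, OpenCV 4.12 (cv2) and the standard library are available. Lean on these libraries where they do the work, as an engineer would, in place of code of your own. Each camera call takes 0.05 s, during which the arm holds its last target. There are 200 camera calls.

## Working session

There is one attempt and no reset: what is moved stays moved. The work goes in short steps, Python scripts to look and compute and a tool call to move; the robot and the scene stay as the last step left them, time stands still between calls to the robot, and variables do not carry over. Pictures are saved under pics/ and viewed, at most 10 in all, crops included, and the job is handed in when it is done.

Besides the shell and the picture viewer there is one more tool, called by a JSON object that holds its "api" and its "payload", one argument or row to a line. move_arm: Moves the arm, as the interface text tells. Its arguments: {"type":"object","properties":{"rows":{"type":"string"},"squeeze":{"type":"number"}},"required":["rows"]}

```bash
mkdir -p pics; ls
python3 - <<'E'
from station import arm
import cv2,numpy as np
s=arm.get_state();print({k:np.round(v,3).tolist() for k,v in s.items()})
for n in("top","scene"):
    p,d=arm.grab_frame(n);cv2.imwrite(f"pics/{n}0.png",p);np.savez(f"{n}0.npz",p=p,d=d)
    m=arm.camera_model(n);print(n,{k:np.round(v,4).tolist() for k,v in m.items()})
E
```

```text
pics
{'t': 0.0, 'q': [1.432, 0.359, 0.011, -0.0, -1.224, -0.288], 'qd': [-0.001, 0.0, 0.001, 0.001, -0.001, -0.001], 'joint_efforts': [0.001, -58.272, 29.307, 6.998, 0.007, -0.0], 'eef_pos': [0.279, 0.614, 0.234], 'ee_rot': [3.14, -0.0, -0.427], 'force': [0.429, 0.105, 0.49], 'moment': [-0.022, -0.025, -0.002], 'gripper_force': 0.0, 'width': 0.088}
top {'mtx': [[478.5272, 0.0, 273.8198], [0.0, 478.5272, 214.4079], [0.0, 0.0, 1.0]], 'camera_from_world': [[-0.0183, -0.9998, 0.0118, -0.0238], [-0.9954, 0.0171, -0.0943, 0.3803], [0.0941, -0.0135, -0.9955, 1.2559], [0.0, 0.0, 0.0, 1.0]]}
scene {'mtx': [[475.0988, 0.0, 286.3381], [0.0, 475.0988, 209.511], [0.0, 0.0, 1.0]], 'camera_from_world': [[0.6184, 0.7857, -0.0161, -0.2154], [0.6257, -0.5047, -0.5949, -0.2275], [-0.4755, 0.3577, -0.8037, 1.4055], [0.0, 0.0, 0.0, 1.0]]}
```

View pics/top0.png

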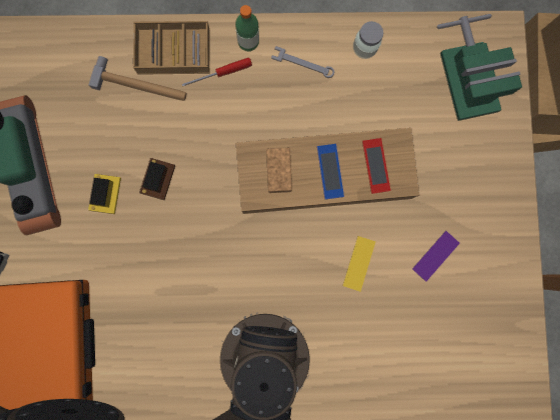

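View pics/scene0.png

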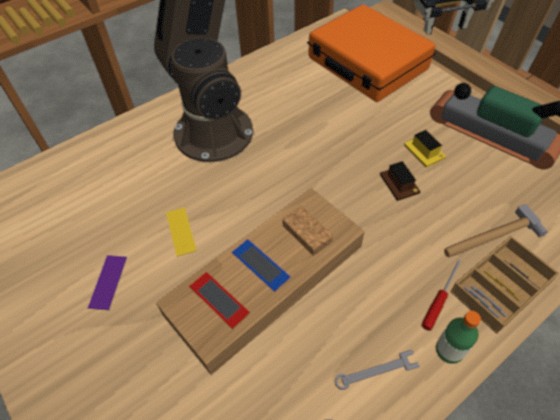

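The top view shows the beam with cork (279,170), blue plate (331,171) and red plate (376,165) on it. The brown stand is at (158,178), and the yellow look-alike beside it at (104,193). The scene view agrees: blue (261,265), red (219,299), stand (401,178).

```bash
cat > h.py <<'E'
import numpy as np,cv2
from station import arm
def cast(n,px,z):
    m=arm.camera_model(n);K=m["mtx"];T=np.array(m["camera_from_world"]);R=T[:3,:3];c=-R.T@T[:3,3]
    px=np.atleast_2d(np.asarray(px,float))
    d=(np.linalg.inv(K)@np.c_[px,np.ones(len(px))].T).T@R
    return (c+d*((z-c[2])/d[:,2])[:,None])[:,:2]
def mask(p,col):
    h=cv2.cvtColor(p,cv2.COLOR_BGR2HSV)
    if col=="blue": return cv2.inRange(h,(105,120,60),(122,255,255))
    if col=="red": return cv2.inRange(h,(0,170,60),(5,255,255))|cv2.inRange(h,(174,170,60),(180,255,255))
def rect(n,px,z):
    w=cast(n,px,z); (c,s,a)=cv2.minAreaRect((w*1000).astype(np.float32))
    b=cv2.boxPoints((c,s,a)); e=[b[1]-b[0],b[2]-b[1]]; l=max(e,key=np.linalg.norm)
    g=np.degrees(np.arctan2(l[1],l[0])); g=(g+90)%180-90
    return np.round(c,1),np.round(s,1),round(g,1)
def blob(p,col,roi=None):
    m=mask(p,col)
    if roi: q=np.zeros_like(m);x0,y0,x1,y1=roi;q[y0:y1,x0:x1]=m[y0:y1,x0:x1];m=q
    cs,_=cv2.findContours(m,0,1);return max(cs,key=cv2.contourArea).reshape(-1,2)
E
python3 - <<'E'
from h import *
for n,roi in(("top",(230,120,430,220)),("scene",(160,190,370,360))):
    p=np.load(n+"0.npz")["p"];d=np.load(n+"0.npz")["d"]
    for c in("blue","red"): print(n,c,rect(n,blob(p,c,roi),.073))
p=np.load("top0.npz")["p"]
print("beam corners",np.round(cast("top",[[236,143],[411,129],[418,196],[242,212]],.07),3).tolist())
z=np.zeros((0,))
for n,(x0,y0,x1,y1) in(("top",(132,150,184,208)),("scene",(370,150,430,205))):
    f=np.load(n+"0.npz");p=f["p"];d=f["d"]
    cv2.imwrite(f"pics/st_{n}.png",cv2.resize(p[y0:y1,x0:x1],None,fx=10,fy=10,interpolation=cv2.INTER_CUBIC))
    # depth -> world, points at rubber height
    m=arm.camera_model(n);K=m["mtx"];T=np.array(m["camera_from_world"])
    v,u=np.mgrid[y0:y1,x0:x1];u=u.ravel();v=v.ravel();dd=d[v,u];
    P=(np.linalg.inv(K)@np.c_[u,v,np.ones(len(u))].T*dd)-T[:3,3:4];W=(T[:3,:3].T@P).T
    for lo,hi in((.042,.06),(.006,.022)):
        s=W[(W[:,2]>lo)&(W[:,2]<hi)&(dd>0)]
        print(n,lo,len(s),cv2.minAreaRect((s[:,:2]*1000).astype(np.float32)),s.mean(0))
E
```

```text
top blue (array([ 484.5, -176.5]), array([138.6,  47.8]), np.float32(6.7))
top red (array([ 497.5, -295.6]), array([138.9,  48.5]), np.float32(7.7))
scene blue (array([ 482.4, -178. ]), array([136.7,  46.6]), np.float32(6.7))
scene red (array([ 495.3, -296.7]), array([138.6,  48.4]), np.float32(7.9))
beam corners [[0.562, 0.065], [0.592, -0.391], [0.416, -0.402], [0.382, 0.051]]
top 0.042 436 ((482.60394287109375, 282.26983642578125), (42.44736862182617, 69.9931640625), 72.81031799316406) [0.48235266 0.2820773  0.05120196]
top 0.006 553 ((484.7059326171875, 284.09185791015625), (156.20468139648438, 131.4069061279297), 0.31602156162261963) [0.47767684 0.27794463 0.01236311]
scene 0.042 377 ((490.00970458984375, 323.7176818847656), (135.59481811523438, 77.2921371459961), 77.58497619628906) [0.48246774 0.2798597  0.0492115 ]
scene 0.006 574 ((473.935546875, 320.0816650390625), (160.24197387695312, 140.55889892578125), 74.64602661132812) [0.48228851 0.29825428 0.01232563]
```

{"api": "move_arm", "payload": {
  "rows": "0 0 0 0.045 0.028 0 0;0 0 0 0.045 0.028 0 0;0 0 0 0.045 0.028 0 0;0 0 0 0.045 0.028 0 0;0 0 0 0.045 0.028 0 0;0 0 0 0.045 0.028 0 0;0 0 0 0.045 0.028 0 0;0 0 0 0.045 0.028 0 0",
  "squeeze": 20
}}

```text
t: 1.1
eef_pos: [0.515, 0.2599, 0.2344]
ee_rot: [3.141, 0.0, -0.427]
force: [1.0, 0.5, 0.6]
width: 0.013
gripper_force: 0.0
```

{"api": "move_arm", "payload": {
  "rows": "0 0 0 0.019 0.051 0 0;0 0 0 0.019 0.051 0 0;0 0 0 0.019 0.051 0 0;0 0 0 0.019 0.051 0 0;0 0 0 0.019 0.051 0 0;0 0 0 0.019 0.051 0 0;0 0 0 0.019 0.051 0 0;0 0 0 0.019 0.051 0 0"
}}

```text
t: 2.1
eef_pos: [0.4833, -0.1745, 0.2345]
ee_rot: [-3.141, 0.0, -0.427]
force: [1.5, -0.3, -0.4]
width: 0.0003
gripper_force: 0.0
```

{"api": "move_arm", "payload": {
  "rows": "0 0 -8 0 0 0 0;0 0 -8 0 0 0 0;0 0 -8 0 0 0 0;0 0 -7 0 0 0 0;0 0 0 0 0 0 0"
}}

```text
t: 2.72
eef_pos: [0.4837, -0.1728, 0.2343]
ee_rot: [-3.141, 0.0, 0.113]
force: [0.5, -0.2, 0.1]
width: 0.0005
gripper_force: 0.0
```

{"api": "move_arm", "payload": {
  "rows": "0 0 0 -0.01 0.004 0.05 0;0 0 0 0 0 0.05 0;0 0 0 0 0 0.04 0;0 0 0 0 0 0.006 0;0 0 0 0 0 0.003 0;0 0 0 0 0 0 0"
}}

```text
t: 3.48
eef_pos: [0.4755, -0.178, 0.0869]
ee_rot: [3.141, -0.002, 0.114]
force: [0.2, 0.5, 0.5]
width: 0.0004
gripper_force: 0.0
```

{"api": "move_arm", "payload": {
  "rows": "0 0 0 0 0 0.002 0;0 0 0 0 0 0.001 0;0 0 0 0 0 0 0"
}}

```text
t: 3.85
eef_pos: [0.4745, -0.178, 0.0828]
ee_rot: [3.142, -0.0, 0.114]
force: [-0.8, -0.1, 0.2]
width: 0.0005
gripper_force: 0.0
```

{"api": "move_arm", "payload": {
  "rows": "0 0 0 0 0 0.001 0;0 0 0 0 0 0.001 0;0 0 0 0 0 0 0"
}}

```text
t: 4.22
eef_pos: [0.4745, -0.1779, 0.0813]
ee_rot: [3.141, -0.0, 0.115]
force: [-2.5, 1.6, 9.5]
width: 0.0007
gripper_force: 4.5
```

{"api": "move_arm", "payload": {
  "rows": "0 0 0 0 0 0.0005 0;0 0 0 0 0 0 0"
}}

```text
t: 4.47
eef_pos: [0.4745, -0.178, 0.0812]
ee_rot: [3.141, -0.0, 0.115]
force: [-5.6, 3.4, 14.8]
width: 0.0005
gripper_force: 7.1
```

{"api": "move_arm", "payload": {
  "rows": "0 0 0 0.004 0 0 0;0 0 0 0.006 0 0 0;0 0 0 0.006 0 0 0;0 0 0 0.006 0 0 0;0 0 0 0.006 0 0 0;0 0 0 0.006 0 0 0;0 0 0 0.006 0 0 0;0 0 0 0 0 0 0"
}}

```text
t: 5.48
eef_pos: [0.5119, -0.1744, 0.0812]
ee_rot: [3.141, 0.004, 0.114]
force: [-10.3, -0.9, 20.4]
width: 0.0005
gripper_force: 9.8
```

Run:
```python
from h import *
p,d=arm.grab_frame("top");cv2.imwrite("pics/top1.png",p[100:230,220:430])
c=blob(p,"blue",(230,100,430,220));print(rect("top",c,.073))
p,d=arm.grab_frame("scene");print(rect("scene",blob(p,"blue",(160,190,400,400)),.073))
cv2.imwrite("pics/scene1.png",p)
```

```text
(array([ 470.6, -179.1]), array([36.3, 47.5]), np.float32(-82.2))
(array([ 549. , -170.7]), array([79.8, 47.3]), np.float32(6.5))
```

View pics/scene1.png

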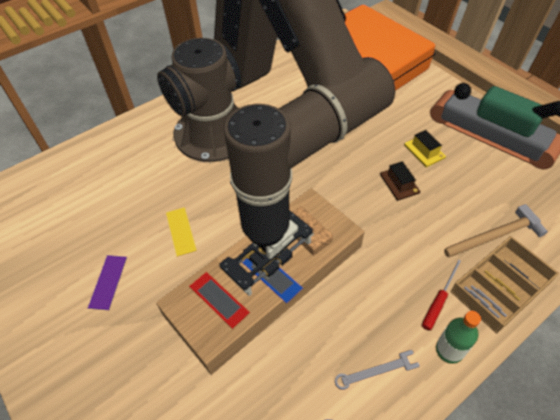

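The scene view shows the closed fingers on the blue plate. Its far end, at about (295,292), has moved about 37 mm with the tool. The red plate, around (219,300), looks unmoved.

{"api": "move_arm", "payload": {
  "rows": "0 0 0 0.005 0 0 0;0 0 0 0.006 0 0 0;0 0 0 0.006 0 0 0;0 0 0 0.006 0 0 0;0 0 0 0.006 0 0 0;0 0 0 0.005 0 0 0;0 0 0 0 0 0 0"
}}

```text
t: 6.45
eef_pos: [0.546, -0.1704, 0.0812]
ee_rot: [3.141, 0.004, 0.114]
force: [-10.2, -1.7, 17.7]
width: 0.0006
gripper_force: 8.7
```

Run:
```python
from h import *
p,d=arm.grab_frame("scene");c=blob(p,"blue",(160,190,400,400));w=cast("scene",c,.073)
print(rect("scene",c,.073)); x=w@[.9935,.1137];print("far end along axis",np.percentile(x,98),x.max())
p0=np.load("scene0.npz")["p"];w=cast("scene",blob(p0,"blue",(160,190,370,360)),.073);x=w@[.9935,.1137];print("before",np.percentile(x,98),x.max())
# beam far edge near blue, from the top view start picture
p0=np.load("top0.npz")["p"]; h=cv2.cvtColor(p0,cv2.COLOR_BGR2GRAY).astype(int)
d0=np.load("top0.npz")["d"]
m=arm.camera_model("top");K=m["mtx"];T=np.array(m["camera_from_world"])
v,u=np.mgrid[110:225,225:430];u=u.ravel();v=v.ravel();dd=d0[v,u]
W=(T[:3,:3].T@((np.linalg.inv(K)@np.c_[u,v,np.ones(len(u))].T*dd)-T[:3,3:4])).T
s=W[(W[:,2]>.06)&(W[:,2]<.08)];print("beam",cv2.minAreaRect((s[:,:2]*1000).astype(np.float32)))
```

```text
(array([ 584.2, -166.9]), array([74.9, 47.6]), np.float32(5.8))
far end along axis 0.5984214150012118 0.598611060578303
before 0.5269753573841256 0.5273570037699579
beam ((490.99249267578125, -168.7892608642578), (181.0281982421875, 460.8833312988281), 4.096255302429199)
```

{"api": "move_arm", "payload": {
  "rows": "0 0 0 0.004 0 0 0;0 0 0 0.003 0 0 0;0 0 0 0 0 0 0;0 0 0 0 0 -0.004 0;0 0 0 0 0 -0.03 0;0 0 0 0 0 -0.05 0;0 0 0 -0.03 0 -0.05 0;0 0 0 -0.05 0 0 0.0876"
}}

```text
t: 7.5
eef_pos: [0.4779, -0.178, 0.2177]
ee_rot: [3.14, -0.007, 0.115]
force: [-0.2, 0.6, 0.2]
width: 0.006
gripper_force: 0.0
```

Run:
```python
from h import *
for n,roi in(("scene",(160,190,400,400)),("top",(230,80,430,220))):
    p,d=arm.grab_frame(n);c=blob(p,"blue",roi);print(n,rect(n,c,.073));
    w=cast(n,c,.073);x=w@[.9935,.1137];print(np.round([x.min(),x.max()],4))
    print(rect(n,blob(p,"red",roi),.073))
    cv2.imwrite(f"pics/{n}2.png",p)
```

```text
scene (array([ 560.4, -169.5]), array([136.5,  48.4]), np.float32(6.7))
[0.4691 0.6057]
(array([ 495.4, -296.8]), array([138.7,  48.4]), np.float32(8.0))Traceback (most recent call last):
  File "<stdin>", line 3, in <module>
  File "h.py", line 20, in blob
    cs,_=cv2.findContours(m,0,1);return max(cs,key=cv2.contourArea).reshape(-1,2)
                                        ~~~^^^^^^^^^^^^^^^^^^^^^^^^
ValueError: max() iterable argument is empty
```

View pics/scene2.png

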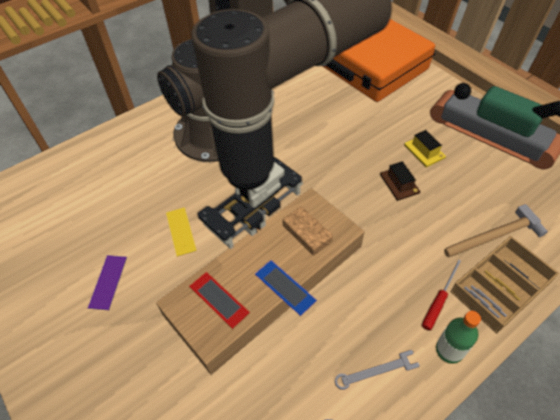

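The view shows the blue plate flat on the beam, with its end past the far edge at about (300,300). The red plate has not moved and the gripper is clear.

{"api": "move_arm", "payload": {
  "rows": "0 0 0 0.04 0 0 0.0876;0 0 0 0.04 0 0 0.0876;0 0 0 0.044 0 0 0.0876;0 0 0 0 0 0.02 0.0876;0 0 0 0 0 0.04 0.0876;0 0 0 0 0 0.04 0.0876;0 0 0 0 0 0.01 0.0876;0 0 0 0 0 0 0.0876"
}}

```text
t: 8.6
eef_pos: [0.5988, -0.1638, 0.1041]
ee_rot: [3.141, 0.001, 0.115]
force: [1.0, 0.5, 1.4]
width: 0.0868
gripper_force: 0.0
```

Run:
```python
from h import *
s=arm.get_state();print(s["eef_pos"],s["ee_rot"],s["width"])
p,d=arm.grab_frame("wrist");cv2.imwrite("pics/w1.png",p)
```

```text
[ 0.59883898 -0.1637646   0.1040627 ] [3.14130868e+00 7.89924266e-04 1.14553431e-01] 0.0867764924791585
```

View pics/w1.png

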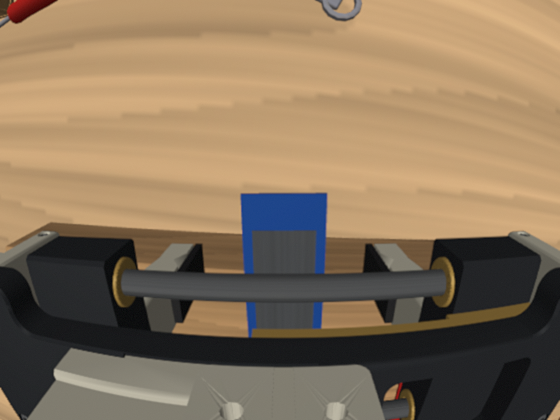

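The wrist view shows the plate end (242–327, from row 194) centred between the open fingers (~200 and ~366) and out past the beam edge near row 237.

{"api": "move_arm", "payload": {
  "rows": "0 0 0 0.002 0 0.015 0.0876;0 0 0 0 0 0.015 0.0876;0 0 0 0 0 0.01 0.0876;0 0 0 0 0 0.003 0.0876;0 0 0 0 0 0 0.0876",
  "squeeze": 45
}}

```text
t: 9.28
eef_pos: [0.6005, -0.1635, 0.0609]
ee_rot: [3.141, 0.0, 0.114]
force: [0.6, 1.2, 0.7]
width: 0.0876
gripper_force: 0.0
```

{"api": "move_arm", "payload": {
  "rows": "0 0 0 0 0 0 0.065;0 0 0 0 0 0 0.058;0 0 0 0 0 0 0.053;0 0 0 0 0 0 0.04;0 0 0 0 0 0 0.04;0 0 0 0 0 0 0.04"
}}

```text
t: 10.02
eef_pos: [0.6006, -0.1635, 0.0612]
ee_rot: [3.142, -0.0, 0.114]
force: [-0.7, -0.4, 1.1]
width: 0.0483
gripper_force: 45.0
```

{"api": "move_arm", "payload": {
  "rows": "0 0 0 0 0 -0.005 0.04;0 0 0 0 0 -0.01 0.04;0 0 0 0 0 -0.015 0.04;0 0 0 0 0 -0.02 0.04;0 0 0 0 0 -0.02 0.04;0 0 0 0 0 -0.02 0.04;0 0 0 0 0 -0.01 0.04;0 0 0 0 0 0 0.04"
}}

```text
t: 11.02
eef_pos: [0.601, -0.1634, 0.1622]
ee_rot: [3.141, -0.002, 0.114]
force: [-0.8, -0.1, -2.1]
width: 0.0483
gripper_force: 45.0
```

Run:
```python
from h import *
s=arm.get_state();print(s["eef_pos"],s["ee_rot"],s["width"])
p,d=arm.grab_frame("scene");q=p[150:350,150:410];cv2.imwrite("pics/s3.png",cv2.resize(q,None,fx=3,fy=3))
np.savez("s3.npz",p=p,d=d)
```

```text
[ 0.60100272 -0.16342449  0.16217356] [ 3.14148982e+00 -1.98156681e-03  1.14268059e-01] 0.048323919198734806
```

View pics/s3.png

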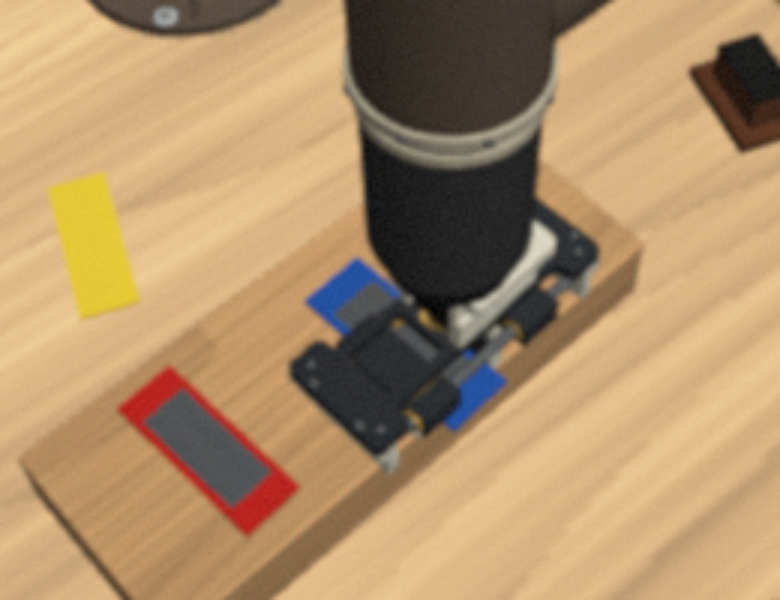

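The plate is held: one blue end shows at crop (470,400) and the other at (350,300). I'll check for sag using depth.

```bash
cat >> h.py <<'E'
def bluepts(n,p,d,roi):
    x0,y0,x1,y1=roi;m=np.zeros(p.shape[:2],np.uint8);m[y0:y1,x0:x1]=mask(p,"blue")[y0:y1,x0:x1]
    m=cv2.erode(m,np.ones((3,3)))
    v,u=np.nonzero((m>0)&(d>0));c=arm.camera_model(n);K=c["mtx"];T=np.array(c["camera_from_world"])
    return (T[:3,:3].T@((np.linalg.inv(K)@np.c_[u,v,np.ones(len(u))].T*d[v,u])-T[:3,3:4])).T
E
python3 - <<'E'
from h import *
f=np.load("s3.npz");W=bluepts("scene",f["p"],f["d"],(240,220,330,300));W=W[W[:,2]>.1]
a=(W[:,:2]-[.601,-.1634])@[.9935,.114]
for lo in np.arange(-.13,.05,.02):
    s=(a>lo)&(a<lo+.02)
    if s.sum()>3: print(round(lo,2),s.sum(),W[s].mean(0).round(4))
print(np.polyfit(a,W[:,2],1),np.degrees(np.arctan(np.polyfit(a,W[:,2],1)[0])),a.min(),a.max())
E
```

```text
-0.11 112 [ 0.5033 -0.177   0.1721]
0.01 102 [ 0.6206 -0.1584  0.1741]
[0.01671607 0.1737835 ] 0.9576711349709565 -0.10603107086563783 0.02619384426416508
```

{"api": "move_arm", "payload": {
  "rows": "0 0 0 -0.004 -0.02 0 0.04;0 0 0 -0.004 -0.03 0 0.04;0 0 0 -0.004 -0.04 0 0.04;0 0 0 -0.004 -0.045 0 0.04;0 0 0 -0.004 -0.045 0 0.04;0 0 0 -0.004 -0.045 0 0.04;0 0 0 -0.004 -0.045 0 0.04;0 0 0 -0.002 -0.045 0 0.04"
}}

```text
t: 12.08
eef_pos: [0.5334, 0.1478, 0.1604]
ee_rot: [3.141, 0.001, 0.115]
force: [1.8, 0.6, -1.7]
width: 0.0482
gripper_force: 45.0
```

{"api": "move_arm", "payload": {
  "rows": "0 0 0 0 -0.045 0 0.04;0 0 0 0 -0.035 0 0.04;0 0 0 0 -0.025 0 0.04;0 0 0 0 -0.02 0 0.04;0 0 6 0 0 0 0.04;0 0 6 0 0 0 0.04;0 0 6 0 0 0 0.04;0 0 5.7 0 0 0 0.04"
}}

```text
t: 13.08
eef_pos: [0.5205, 0.2699, 0.1608]
ee_rot: [3.141, 0.0, -0.304]
force: [-0.3, -0.4, -1.2]
width: 0.0486
gripper_force: 45.0
```

{"api": "move_arm", "payload": {
  "rows": "0 0 0 0 0 0 0.04;0 0 0 0 0 0.02 0.04;0 0 0 0 0 0.02 0.04;0 0 0 0 0 0.01 0.04;0 0 0 0 0 0 0.04"
}}

```text
t: 13.7
eef_pos: [0.5204, 0.2699, 0.1105]
ee_rot: [3.14, 0.001, -0.299]
force: [-0.1, 0.5, -1.9]
width: 0.0483
gripper_force: 45.0
```

Run:
```python
from h import *
s=arm.get_state();print(s["eef_pos"],s["ee_rot"],s["width"])
# stand rubber in scene start view: black pixels onto z=.05
p=np.load("scene0.npz")["p"];q=p[155:205,375:415]
m=(q.max(2)<45).astype(np.uint8);cs,_=cv2.findContours(m,0,1);c=max(cs,key=cv2.contourArea).reshape(-1,2)+[375,155]
print("black",c.min(0),c.max(0),rect("scene",c,.05))
p=np.load("top0.npz")["p"];q=p[150:205,135:180]
m=(q.max(2)<45).astype(np.uint8);cs,_=cv2.findContours(m,0,1);c=max(cs,key=cv2.contourArea).reshape(-1,2)+[135,150]
print("black top",c.min(0),c.max(0),rect("top",c,.05))
p,d=arm.grab_frame("scene");cv2.imwrite("pics/s4.png",cv2.resize(p[100:260,310:510],None,fx=3.5,fy=3.5))
W=bluepts("scene",p,d,(310,60,540,260));W=W[W[:,2]>.09];print(len(W),W.min(0),W.max(0))
```

```text
[0.52038769 0.26990431 0.11049067] [ 3.14024108e+00  6.30646199e-04 -2.98533245e-01] 0.04826069284022345
black [388 162] [413 190] (array([486.9, 266.7]), array([54.1, 82.8]), np.float32(-17.2))
black top [143 162] [166 192] (array([480.8, 278.3]), array([48.1, 70.9]), np.float32(-17.0))
91 [0.42026889 0.24197834 0.11638252] [0.54655042 0.31703172 0.12676557]
```

View pics/s4.png

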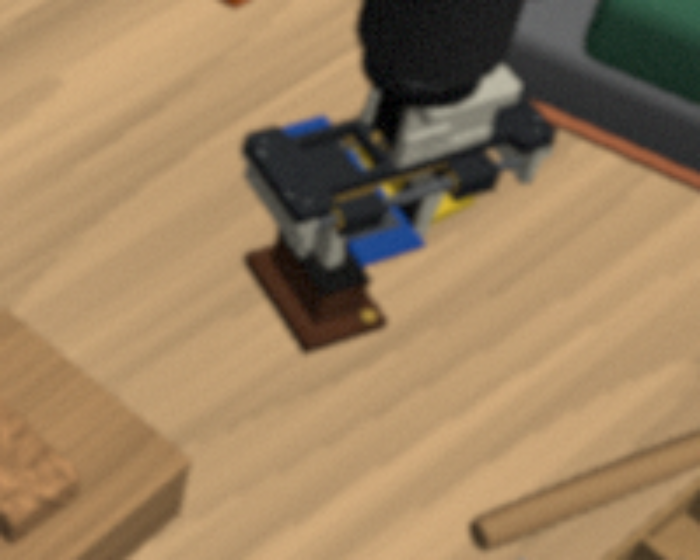

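The plate is held above the dark stand, with its end at crop (385,240) and the stand at (330,290). The computed plate centre (482, 282) matches the measured stand centre (482.5, 281), so I'm lowering.

{"api": "move_arm", "payload": {
  "rows": "0 0 0 0 0 0.02 0.04;0 0 0 0 0 0.02 0.04;0 0 0 0 0 0.015 0.04;0 0 0 0 0 0.006 0.04;0 0 0 0 0 0.003 0.04;0 0 0 0 0 0 0.04"
}}

```text
t: 14.5
eef_pos: [0.5208, 0.2705, 0.0474]
ee_rot: [-3.141, -0.0, -0.299]
force: [-0.4, -0.4, -1.2]
width: 0.0482
gripper_force: 45.0
```

{"api": "move_arm", "payload": {
  "rows": "0 0 0 0 0 0.0015 0.04;0 0 0 0 0 0.0015 0.04;0 0 0 0 0 0 0.04"
}}

```text
t: 14.88
eef_pos: [0.5206, 0.2702, 0.0441]
ee_rot: [3.142, 0.0, -0.299]
force: [-0.2, 0.3, -0.9]
width: 0.0483
gripper_force: 45.0
```

{"api": "move_arm", "payload": {
  "rows": "0 0 0 0 0 0.001 0.04;0 0 0 0 0 0.001 0.04;0 0 0 0 0 0 0.04"
}}

```text
t: 15.25
eef_pos: [0.5206, 0.2702, 0.042]
ee_rot: [3.141, 0.0, -0.299]
force: [-0.2, 0.6, -0.5]
width: 0.0487
gripper_force: 45.0
```

{"api": "move_arm", "payload": {
  "rows": "0 0 0 0 0 0.0007 0.04;0 0 0 0 0 0 0.04"
}}

```text
t: 15.5
eef_pos: [0.5206, 0.2703, 0.0413]
ee_rot: [3.142, -0.0, -0.299]
force: [-0.1, -0.2, -0.9]
width: 0.0484
gripper_force: 45.0
```

{"api": "move_arm", "payload": {
  "rows": "0 0 0 0 0 0.0007 0.04;0 0 0 0 0 0 0.04"
}}

```text
t: 15.75
eef_pos: [0.5207, 0.2703, 0.0411]
ee_rot: [-3.141, -0.0, -0.299]
force: [-1.1, -1.6, 4.7]
width: 0.0485
gripper_force: 45.0
```

{"api": "move_arm", "payload": {
  "rows": "0 0 0 0 0 0.0007 0.04;0 0 0 0 0 0 0.04"
}}

```text
t: 16.0
eef_pos: [0.5207, 0.2703, 0.0409]
ee_rot: [-3.141, -0.0, -0.299]
force: [-4.5, -1.4, 9.5]
width: 0.0482
gripper_force: 45.0
```

{"api": "move_arm", "payload": {
  "rows": "0 0 0 0 0 0 0.049;0 0 0 0 0 0 0.0505;0 0 0 0 0 0 0.054;0 0 0 0 0 0 0.06;0 0 0 0 0 0 0.072;0 0 0 0 0 0 0.0876;0 0 0 0 0 0 0.0876"
}}

```text
t: 16.88
eef_pos: [0.5206, 0.2703, 0.0399]
ee_rot: [3.142, 0.0, -0.299]
force: [0.2, 0.4, -0.9]
width: 0.084
gripper_force: 0.0
```

{"api": "move_arm", "payload": {
  "rows": "0 0 0 0 0 -0.01 0.0876;0 0 0 0 0 -0.02 0.0876;0 0 0 0 0 -0.04 0.0876;0 0 0 0 0 -0.06 0.0876;0 0 0 -0.03 0.05 0 0.0876;0 0 0 -0.03 0.05 0 0.0876;0 0 0 -0.03 0.05 0 0.0876;0 0 0 0 0.05 0 0.0876"
}}

```text
t: 17.88
eef_pos: [0.3738, 0.1045, 0.1707]
ee_rot: [-3.14, -0.001, -0.297]
force: [1.2, -0.6, 0.2]
width: 0.0879
gripper_force: 0.0
```

Run:
```python
from h import *
for n,roi in(("scene",(310,60,540,260)),("top",(80,120,220,230))):
    p,d=arm.grab_frame(n);cv2.imwrite(f"pics/{n}5.png",cv2.resize(p[100:260,310:510] if n=="scene" else p[120:240,80:240],None,fx=3.5,fy=3.5))
    try:
        W=bluepts(n,p,d,roi);print(n,rect(n,blob(p,"blue",roi),.053),W[:,2].min(),W[:,2].mean(),W[:,2].max())
        A=np.c_[W[:,:2],np.ones(len(W))];print(np.linalg.lstsq(A,W[:,2],rcond=None)[0])
    except Exception as e: print(n,e)
    if n=="scene": print("red",rect(n,blob(p,"red",(160,190,400,400)),.073))
```

```text
scene (array([482.8, 277.7]), array([ 49.6, 138.2]), np.float32(-16.8)) 0.04749468432109029 0.05282157303017876 0.05708833772475384
[-0.00774631 -0.02687581  0.06399572]
red (array([ 495.4, -296.8]), array([138.7,  48.3]), np.float32(7.9))
top (array([484.8, 282.7]), array([ 47.3, 138.8]), np.float32(-17.9)) 0.04863447030785302 0.05449849880135303 0.06004007697811471
[-0.00646273 -0.01567504  0.06216117]
```

View pics/scene5.png

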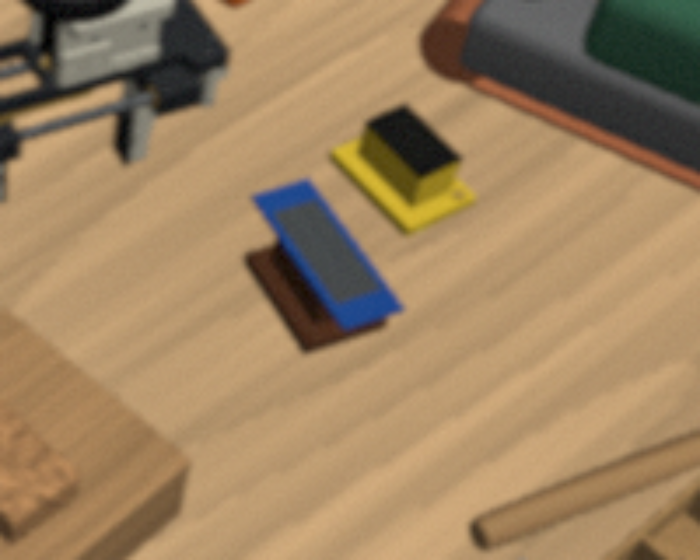

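The view shows the plate lying flat on the dark stand, centred at about (328,253), and the gripper well clear. In the top camera the plate is within about 2 mm of the stand's centre and within 1° of its axis. The red plate has not moved.

```bash
python3 -c "
from station import arm
print(arm.job_done())"
```

```text
the job is handed in; nothing more can be done
None
```

The blue plate lies flat on the dark stand, about 2 mm off centre and within 1° of its axis by the top camera; the red plate did not move, and the job was handed in at about 18 s, though no verdict came back.

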